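# Close the canister with the lid that fits

### The job

The white storage canister on the kitchen counter stands open, and three look-alike wooden lids of different sizes lie around it. Take the one lid that fits its mouth and set it on, plug down in the mouth and plate resting flat on the rim, without dropping it; leave the other two lids where they lie and the canister standing.

Things in the scene. Friction and masses are not known exactly. Their poses are not given: they have to be found in the camera images.
- mouth (a point): Centre of the open mouth, at rim height, of the white ceramic canister: a plain round pot without handle, 100 mm in outer diameter, 90 mm tall, wall 5 mm, mouth 90 mm wide; stands loose on the counter, 0.6 kg; z up. A smaller grey mug with a handle, a glass shaker and a turner nearby are not part of the job.
- lid_small_knob (a point): Loose lid, knob up: round wooden plate 80 mm wide, 6 mm thick; below it a round plug 12 mm deep, tapering from 60 mm wide at the plate to 50 mm at its foot; on it an upright steel knob, a cylinder 24 mm wide, 34 mm tall. The point is in the knob on the lid's axis, where to grip: 23 mm above the plate's top, 29 above its underside, 41 above the plug's foot; z up. The smallest, 0.09 kg.
- lid_medium_knob (a point): Loose lid, knob up: round wooden plate 104 mm wide, 6 mm thick; below it a round plug 12 mm deep, tapering from 82 mm wide at the plate to 72 mm at its foot; on it an upright steel knob, a cylinder 24 mm wide, 34 mm tall. The point is in the knob on the lid's axis, where to grip: 23 mm above the plate's top, 29 above its underside, 41 above the plug's foot; z up. The middle one, 0.13 kg.
- lid_large_knob (a point): Loose lid, knob up: round wooden plate 128 mm wide, 6 mm thick; below it a round plug 12 mm deep, tapering from 108 mm wide at the plate to 100 mm at its foot; on it an upright steel knob, a cylinder 24 mm wide, 34 mm tall. The point is in the knob on the lid's axis, where to grip: 23 mm above the plate's top, 29 above its underside, 41 above the plug's foot; z up. The largest, 0.18 kg.

How it is judged:
At the end, for the whole second after the job is handed in: The 104 mm lid sits on the canister: knob on the mouth's axis within 12 mm, plate on the rim (within 5 mm of its height, flat to about 7 degrees), released and at rest; the canister stands upright on the counter (within 10 degrees); the other two lids are within 30 mm of where they lay (horizontal distance between lid_medium_knob and mouth below 0.012 m and z of lid_medium_knob in the frame of mouth between 0.024 and 0.034 m and angle between the z axis of lid_medium_knob and the z axis of mouth, either way round below 0.12 rad and angle between mouth's own z axis and vertical below 0.17 rad and height (world z) of mouth between 0.08 and 0.1 m and linear speed of each of lid_medium, canister below 0.02 m/s and distance of each of lid_small_knob, lid_large_knob from where it was at the start of the episode below 0.03 m); the robot touches nothing.
It fails at once if the lid is dropped: it falls freely by more than about 25 mm (linear speed of lid_medium above 0.7 m/s and contact force between lid_medium and anything else below 0.05 N).
It fails at once if another lid is moved by more than 30 mm (distance of any of lid_small_knob, lid_large_knob from where it was at the start of the episode above 0.03 m).
It fails at once if the canister is tipped by more than 30 degrees (angle between mouth's own z axis and vertical above 0.52 rad).
It also fails if it takes over 35 s, if anything falls off the work surface, if the arm or the gripper's body presses on something with over 40 N, if the wrist force passes 120 N, or if a joint passes its speed limit or range.

### The arm

A 6-joint arm with a two-finger parallel gripper is mounted at the origin on the work surface. World frame = base frame: x ahead of the robot, y to its left, z up, the work surface at z = 0. Lengths are in m, angles in rad, forces in N, time in s.
With the tool pointing down it reaches from about 0.325 to 0.75 m from the base axis. Payload 7.6 kg.
Tool frame: the origin (TCP) lies at the very end of the fingers, on their centre line; the grasp point (between the pads) lies behind it (manip.grip_depth is the z of the grasp point in the tool frame, in m); z points along the fingers, x is the direction in which the jaws open and shut, and the axes are right-handed (so a half turn about z gives the same grasp; the last joint's range is limited). The gripper opens to 85 mm and grips with 20 to 120 N. Pads are 22 mm wide; open, the fingers measure 114 mm over their backs; the gripper's body (76 mm by 85 mm) begins 54 mm behind the grasp point. The pads swing forward as they close: fully open they stand 13 mm farther back than shut.
Start: joints at [1.277, 0.052, 1.401, -0, 1.689, -0.07], TCP at [0.116, 0.512, 0.231] pointing down, gripper open.
Joint ranges: [-2.9, 2.9], [-0.91, 2.17], [0.12, 2.37], [-1.06, 4.2], [0.26, 2.73], [-2.93, 2.93]. Speed limits (rad/s): [2.57, 2.57, 3.01, 3.14, 3.14, 3.14].

### API

Orientations are given as a rotation vector (axis times angle).
In Python, from station import manip, viewer gives the robot as it stands.
- The arm moves only by the tool send_rows, never from a script. Its argument "plan" is a list of rows, each an object of numbers: "x", "y", "z": the shift along the tool's x, y, z in m; "ax", "ay", "az": the turn, a rotation vector about the tool's x, y, z in degrees; "hand": the finger opening in m, from 0 to 0.0854. In form: [{"x": .., "y": .., "z": .., "ax": .., "ay": .., "az": .., "hand": ..}, ...]. A call has 1 to 20 rows; each row shifts and turns the commanded pose from where the row before left it, along the tool's axes as they then stand; what a row does not reach is not made up. A row lasts 1/12 s, in which the tool goes at most 41.7 mm and 7.16 degrees, less where a joint would pass 70% of its speed; a pose out of reach is approached as far as the arm can. A call is refused whole if a number of a shift passes 0.0417 or a number of a turn 7.16, either way. A call with a gripper value outside its range is refused whole. The fingers move at their own pace and stop on an object; "squeeze" is the grip in N (left out, the last holds). Time passes only in rows, so rows that do not move let the fingers close. It gives the time, the measured TCP pose, the force and the opening at its end, in the units of the state.
- manip.state(): the state, without advancing time (a new reading comes with each control period).
- viewer.read_camera(name): name is "scene" or "side" or "wrist"; returns a dict with "pixels" (400x640x3 uint8, red, green, blue), "fx", "fy", "cx", "cy" (pixels), "k1" (the pictures are not rectified: a ray, as slopes to the right and down, at radius r is drawn at 1 + k1 r^2 times it, then the intrinsics apply), "R" (3x3) and "t" (3): a world point X has camera coordinates R X + t. Camera axes: x right, y down, z forward; pixel columns grow to the right and rows downward; lengths in m; the calibration is good to about 2 mm. A picture is of the moment at which its call begins. There is no depth.
- manip.hand_in(): hands the job in, once; it reports no verdict.
The state is a dict: "clock": time; "joints": joint angles; "qd": joint speeds; "joint_efforts": joint torques, N m; "tool_pos": TCP position; "orientation": TCP orientation; "force": force on the tool from outside, world axes, zero at the start; "moment": the same for the moment, N m; "gripper_width": opening from 0.0 (shut) to 1.0 (fully open).
Only numpy, scipy, OpenCV 4.12 (cv2) and the standard library are available. Lean on these libraries where they do the work, as an engineer would, in place of code of your own. Each camera call takes 0.05 s, during which the arm holds its last target.

## Working session

There is one attempt and no reset: what is moved stays moved. The work goes in short steps, Python scripts to look and compute and a tool call to move; the robot and the scene stay as the last step left them, time stands still between calls to the robot, and variables do not carry over. Pictures are saved under pics/ and viewed, and the job is handed in when it is done.

Besides the shell and the picture viewer there is one more tool, called after "Request:" as a command line: name --argument value ..., lists and objects as JSON in quotes. send_rows: Moves the arm, as the interface text tells. Its arguments: {"type":"object","properties":{"plan":{"type":"array","items":{"type":"object","properties":{"x":{"type":"number"},"y":{"type":"number"},"z":{"type":"number"},"ax":{"type":"number"},"ay":{"type":"number"},"az":{"type":"number"},"hand":{"type":"number"}}}},"squeeze":{"type":"number"}},"required":["plan"]}

```bash
ls; mkdir -p pics
python3 - <<'E'
from station import manip, viewer
import cv2,numpy as np
print(manip.state(), manip.grip_depth)
for n in ["scene","side","wrist"]:
    c=viewer.read_camera(n); cv2.imwrite(f"pics/{n}0.png",c["pixels"][:,:,::-1])
    print(n,{k:(np.round(v,4).tolist() if k!="pixels" else 0) for k,v in c.items()})
E
```

```text
pics
{'clock': 0.0, 'joints': array([ 1.27667847e+00,  5.28266196e-02,  1.40171857e+00, -4.10014315e-06,
        1.68860241e+00, -7.02649424e-02]), 'qd': array([ 0.00110825,  0.00030372,  0.00091426, -0.00010096,  0.00045938,
        0.00034548]), 'joint_efforts': array([-1.05469237e-03, -3.81663358e+01, -3.60191309e+01, -2.02108286e-04,
        6.04498622e-03,  2.99914734e-05]), 'tool_pos': array([0.11641756, 0.51162277, 0.23048085]), 'orientation': array([ 2.45496850e+00,  1.95886889e+00, -2.00725656e-03]), 'force': array([ 0.68202051, -0.18576638, -0.95995667]), 'moment': array([ 0.04605573, -0.02689059,  0.01342781]), 'gripper_width': 0.999738714559536} -0.0187
scene {'pixels': 0, 'fx': 482.278, 'fy': 482.278, 'cx': 312.6776, 'cy': 202.2496, 'k1': -0.0207, 'R': [[0.511, 0.8595, 0.0136], [0.7333, -0.4276, -0.5286], [-0.4485, 0.2801, -0.8488]], 't': [-0.3177, -0.3327, 1.2123]}
side {'pixels': 0, 'fx': 376.2269, 'fy': 376.2269, 'cx': 317.889, 'cy': 201.8468, 'k1': -0.0884, 'R': [[-0.8388, -0.5443, -0.0095], [-0.2826, 0.4504, -0.8469], [0.4653, -0.7077, -0.5316]], 't': [0.4948, 0.2278, 0.5183]}
wrist {'pixels': 0, 'fx': 341.347, 'fy': 341.347, 'cx': 323.972, 'cy': 199.6877, 'k1': -0.0114, 'R': [[0.2218, 0.9751, -0.0017], [0.9323, -0.2116, 0.2934], [0.2857, -0.0666, -0.956]], 't': [-0.5253, -0.0392, 0.3795]}
```

View pics/scene0.png

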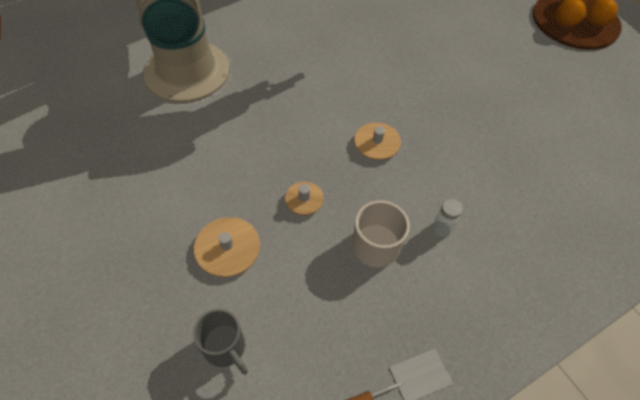

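View pics/side0.png

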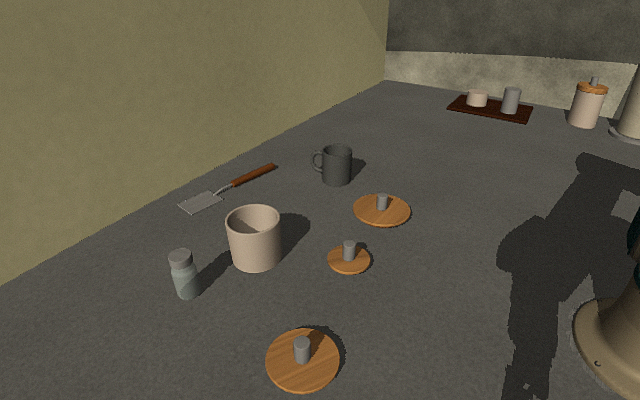

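View pics/wrist0.png

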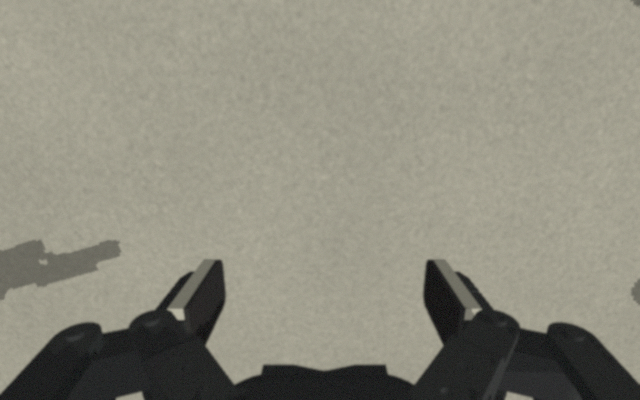

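The scene view shows the large lid at (228,247), the small at (304,198), the medium at (378,140), and the canister mouth at (381,225). In the side view, the medium lid is at (302,358) and the mouth at (253,220). I'll enlarge both views to get exact points.

```bash
cat > h.py <<'E'
import numpy as np,cv2
from station import manip,viewer
def dist(c): return np.array([c["k1"],0,0,0,0.]),np.array([[c["fx"],0,c["cx"]],[0,c["fy"],c["cy"]],[0,0,1]])
def proj(c,X):
    d,K=dist(c); return cv2.projectPoints(np.atleast_2d(np.float64(X)),cv2.Rodrigues(np.array(c["R"]))[0],np.array(c["t"],float),K,d)[0][:,0]
def und(c,uv):
    d,K=dist(c); return cv2.undistortPoints(np.float64(np.atleast_2d(uv))[:,None],K,d)[:,0]
def tri(c1,p1,c2,p2):
    P=[np.c_[c["R"],c["t"]] for c in(c1,c2)]
    X=cv2.triangulatePoints(P[0],P[1],und(c1,p1).T,und(c2,p2).T); return (X[:3]/X[3]).T
def onz(c,p,z):
    R=np.array(c["R"]);t=np.array(c["t"]);C=-R.T@t
    d=R.T@np.append(und(c,p)[0],1); return C+d*(z-C[2])/d[2]
def ring(c,ctr,r,n=60):
    a=np.linspace(0,2*np.pi,n); return proj(c,np.c_[ctr[0]+r*np.cos(a),ctr[1]+r*np.sin(a),np.full(n,ctr[2])])
E
python3 - <<'E'
from h import *
def crop(n,b,s):
    im=cv2.imread(f"pics/{n}0.png"); x,y,w,h=b
    return cv2.resize(im[y:y+h,x:x+w],None,fx=s,fy=s,interpolation=cv2.INTER_CUBIC)
cv2.imwrite("pics/c1.png",np.hstack([crop("scene",(340,110,80,80),5),crop("scene",(340,190,80,80),5)]))
cv2.imwrite("pics/c2.png",np.hstack([crop("side",(255,315,100,100)[:2]+(95,85),4),crop("side",(210,195,95,85),4)]))
E
```

```text
(no output)
```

View pics/c1.png

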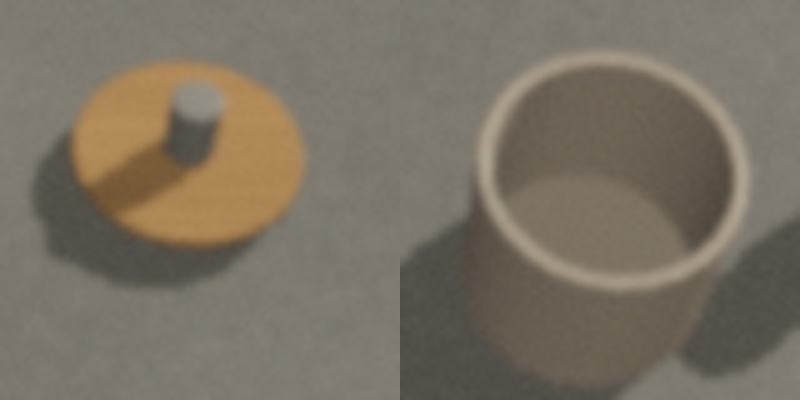

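View pics/c2.png

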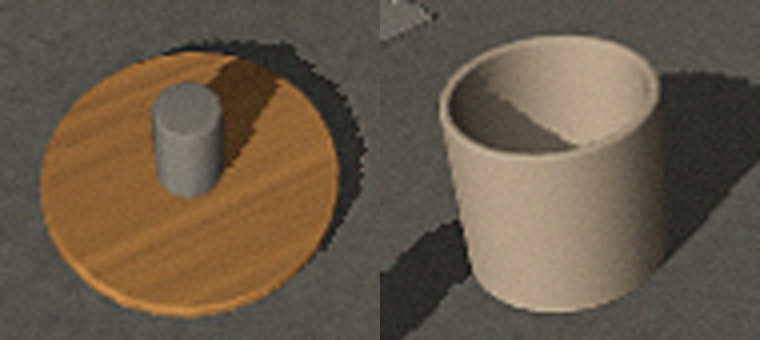

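Run:
```python
from h import *
from scipy.optimize import least_squares
s=viewer.read_camera("scene");d=viewer.read_camera("side")
k=tri(s,[379.6,129.2],d,[301.85,342.1])[0];m=tri(s,[382.3,223.6],d,[252,218.6])[0]
print("knobtop",k,"mouth",m)
for n,c,uv in(("s",s,[379.6,129.2]),("d",d,[301.85,342.1])): print(n,onz(c,uv,.052))
for n,c,uv in(("s",s,[382.3,223.6]),("d",d,[252,218.6])): print(n,onz(c,uv,.09))
# extents fit for mouth outer rim r=.05; target bbox (scene l,r,t,b ; side)
def bb(c,X,r): p=ring(c,X,r); return np.r_[p.min(0),p.max(0)]
T=np.r_[340+77/5-.4,190+50/5-.4,340+350/5-.4,190+290/5-.4, 210+60/4-.4,195+35/4-.4,210+279/4-.4,195+157/4-.4]
f=lambda X:np.r_[bb(s,X,.05),bb(d,X,.05)]-T
r=least_squares(f,m);print("mouth fit",r.x,np.round(r.fun,1))
M=r.x
# plate of medium lid: orange mask bbox in both
T2=[]
for c,b in((s,(340,110,80,80)),(d,(255,315,95,85))):
    x,y,w,h=b;im=cv2.cvtColor(c["pixels"],cv2.COLOR_RGB2HSV)[y:y+h,x:x+w]
    mk=((im[...,0]<22)&(im[...,1]>110)).astype(np.uint8);ys,xs=np.nonzero(mk);T2+=[x+xs.min()-.5,y+ys.min()-.5,x+xs.max()+.5,y+ys.max()+.5]
T2=np.array(T2)
f2=lambda X:np.r_[bb(s,X,.052),bb(d,X,.052)]-T2
r=least_squares(f2,k);print("plate fit",r.x,np.round(r.fun,1))
for c,n in((s,"s"),(d,"d")):
    im=c["pixels"][:,:,::-1].copy()
    for X,rr in((M,.05),(M,.045),(r.x,.052),(k,.012)):
        cv2.polylines(im,[np.int32(np.round(ring(c,X,rr)))],1,(0,255,0))
    cv2.imwrite(f"pics/ov_{n}.png",im)
```

```text
knobtop [0.43500213 0.27908661 0.05075745] mouth [0.6466127  0.13170568 0.08730431]
s [0.43663369 0.27898798 0.052     ]
d [0.43364569 0.2791195  0.052     ]
s [0.64819643 0.13104321 0.09      ]
d [0.64320842 0.1340271  0.09      ]
mouth fit [0.64627048 0.13145022 0.08950762] [-0.4  0.2 -0.4 -0.3 -0.8 -0.5  0.   0.5]
plate fit [0.435096   0.27895219 0.01399271] [-0.6 -0.2  0.6 -0.1  0.1  1.3 -0.2 -1.1]
```

Measured so far: medium knob at (0.435, 0.279) with its top at z≈0.051, mouth at (0.646, 0.131, 0.0895). Both fit the text's heights. I'll move near the lid and refine with the wrist camera.

Request:
send_rows --plan '[{"x": -0.0156, "y": 0.03, "hand": 0.0854}, {"x": -0.0156, "y": 0.03}, {"x": -0.0156, "y": 0.03}, {"x": -0.0156, "y": 0.03}, {"x": -0.0156, "y": 0.03}, {"x": -0.0156, "y": 0.03}, {"x": -0.0156, "y": 0.03}, {"x": -0.0156, "y": 0.03}, {"x": -0.0156, "y": 0.03}, {"x": -0.0156, "y": 0.03}, {}, {}]' --squeeze 40

```text
invalid input
```

Run:
```python
from h import *
import pickle
c=viewer.read_camera("wrist");pickle.dump(c,open("w1.pkl","wb"));cv2.imwrite("pics/w1.png",c["pixels"][:,:,::-1])
s=manip.state();print(s["clock"],s["tool_pos"],s["orientation"],s["force"])
K=[.435,.279,.0508];print(proj(c,[K,[.646,.1315,.0895]]))
R=cv2.Rodrigues(s["orientation"])[0];print(R.T@(np.array(K)-s["tool_pos"]))
```

```text
0.3 [0.11645716 0.51183953 0.23105193] [ 2.45545245e+00  1.95933226e+00 -5.66145130e-04] [ 0.18405637 -0.22678479 -0.32144298]
[[202.18990439 449.38341223]
 [143.01126683 599.42159522]]
[-0.1562557   0.36228636  0.18029779]
```

View pics/w1.png

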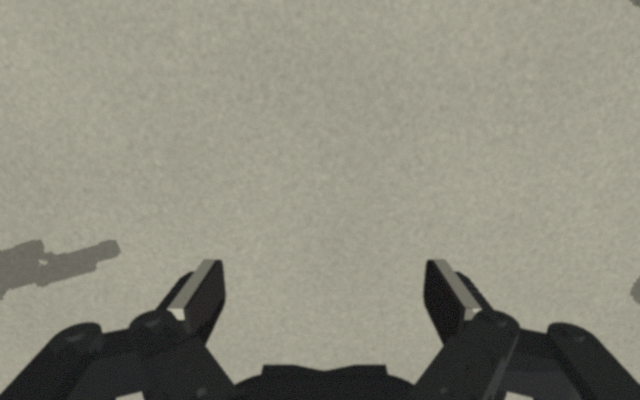

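The move was refused, so I'll fill in every field. The projection also shows that tool +y is "down" in the wrist image, so I'll overshoot about 40 mm to get the lid in view.

Request:
send_rows --plan '[{"x": -0.0156, "y": 0.04, "z": 0, "ax": 0, "ay": 0, "az": 0, "hand": 0.085}, {"x": -0.0156, "y": 0.04, "z": 0, "ax": 0, "ay": 0, "az": 0, "hand": 0.085}, {"x": -0.0156, "y": 0.04, "z": 0, "ax": 0, "ay": 0, "az": 0, "hand": 0.085}, {"x": -0.0156, "y": 0.04, "z": 0, "ax": 0, "ay": 0, "az": 0, "hand": 0.085}, {"x": -0.0156, "y": 0.04, "z": 0, "ax": 0, "ay": 0, "az": 0, "hand": 0.085}, {"x": -0.0156, "y": 0.04, "z": 0, "ax": 0, "ay": 0, "az": 0, "hand": 0.085}, {"x": -0.0156, "y": 0.04, "z": 0, "ax": 0, "ay": 0, "az": 0, "hand": 0.085}, {"x": -0.0156, "y": 0.04, "z": 0, "ax": 0, "ay": 0, "az": 0, "hand": 0.085}, {"x": -0.0156, "y": 0.04, "z": 0, "ax": 0, "ay": 0, "az": 0, "hand": 0.085}, {"x": -0.0156, "y": 0.04, "z": 0, "ax": 0, "ay": 0, "az": 0, "hand": 0.085}, {"x": 0, "y": 0, "z": 0, "ax": 0, "ay": 0, "az": 0, "hand": 0.085}, {"x": 0, "y": 0, "z": 0, "ax": 0, "ay": 0, "az": 0, "hand": 0.085}]' --squeeze 40

```text
clock: 1.3
tool_pos: [0.4626, 0.2767, 0.2307]
orientation: [-2.459, -1.955, 0.001]
force: [0.2, 0.2, -0.0]
gripper_width: 0.995
```

```bash
cat > look.py <<'E'
from h import *
import pickle,sys
n=sys.argv[1]
c=viewer.read_camera("wrist");pickle.dump(c,open(n+".pkl","wb"));cv2.imwrite(f"pics/{n}.png",c["pixels"][:,:,::-1])
s=manip.state();print(s["clock"],s["tool_pos"],s["orientation"],s["force"],s["gripper_width"])
K=[.435,.279,.0508];M=[.646,.1315,.0895];print(proj(c,[K,M]))
R=cv2.Rodrigues(s["orientation"])[0];print(R,R.T@(np.array(K)-s["tool_pos"]),R.T@(np.array(M)-s["tool_pos"]))
E
python3 look.py w2
```

```text
1.35 [0.46156079 0.2777864  0.23097229] [-2.45658361e+00 -1.95729691e+00  1.06986222e-03] [ 0.21927576 -0.2956229   0.05258995] 0.99768853296029
[[318.92283194 146.57031086]
 [227.37903748 381.02344573]]
[[ 2.23376509e-01  9.74731814e-01 -9.08611703e-04]
 [ 9.74732225e-01 -2.23376559e-01  4.71858037e-05]
 [-1.56969052e-04 -8.96193307e-04 -9.99999586e-01]] [-0.00472184 -0.02599927  0.1801964 ] [-0.10136848  0.21258251  0.14129774]
```

View pics/w2.png

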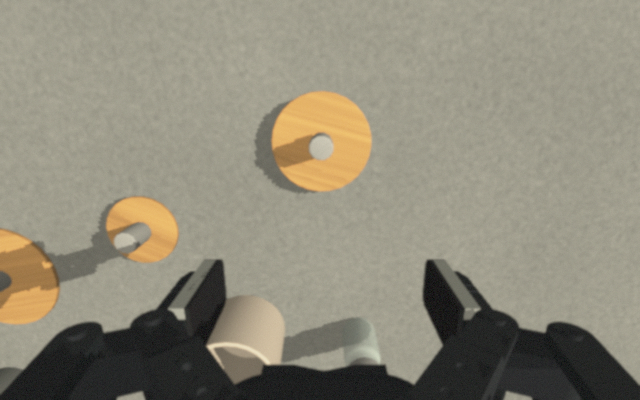

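The knob top appears at (321,147), where I predicted (319,147), so the two agree to about 1.5 mm. The medium lid's plate is clear of its neighbours. I'll move over it and go down partway.

Request:
send_rows --plan '[{"x": -0.002, "y": -0.013, "z": 0.01, "ax": 0, "ay": 0, "az": 0, "hand": 0.085}, {"x": -0.002, "y": -0.013, "z": 0.02, "ax": 0, "ay": 0, "az": 0, "hand": 0.085}, {"x": 0, "y": 0, "z": 0.03, "ax": 0, "ay": 0, "az": 0, "hand": 0.085}, {"x": 0, "y": 0, "z": 0.03, "ax": 0, "ay": 0, "az": 0, "hand": 0.085}, {"x": 0, "y": 0, "z": 0.02, "ax": 0, "ay": 0, "az": 0, "hand": 0.085}, {"x": 0, "y": 0, "z": 0.01, "ax": 0, "ay": 0, "az": 0, "hand": 0.085}, {"x": 0, "y": 0, "z": 0, "ax": 0, "ay": 0, "az": 0, "hand": 0.085}, {"x": 0, "y": 0, "z": 0, "ax": 0, "ay": 0, "az": 0, "hand": 0.085}]'

```text
clock: 2.02
tool_pos: [0.4349, 0.2808, 0.1122]
orientation: [-2.454, -1.961, -0.001]
force: [-0.3, 0.7, 0.3]
gripper_width: 0.996
```

```bash
python3 look.py w3
```

```text
2.0667 [0.43553229 0.2809324  0.11309037] [2.45451118 1.96043302 0.00414364] [0.23630517 0.58156954 1.16714696] 0.9963573969797602
[[319.7195759  217.11326685]
 [189.2984815  536.72095621]]
[[ 0.22105024  0.97525988  0.00222668]
 [ 0.97526058 -0.22105368  0.00143941]
 [ 0.00189601  0.00185341 -0.99999648]] [-0.00212036 -0.0002074   0.06228618] [-0.09925632  0.23824958  0.02384383]
```

View pics/w3.png

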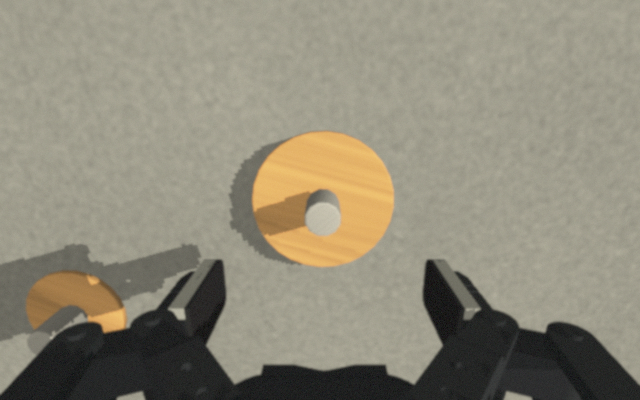

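The knob top is at (323,216), centred between the jaws in x and within 1 px of the prediction in y. Next I'll descend 87 mm and close.

Request:
send_rows --plan '[{"x": 0, "y": 0, "z": 0.01, "ax": 0, "ay": 0, "az": 0, "hand": 0.085}, {"x": 0, "y": 0, "z": 0.02, "ax": 0, "ay": 0, "az": 0, "hand": 0.085}, {"x": 0, "y": 0, "z": 0.02, "ax": 0, "ay": 0, "az": 0, "hand": 0.075}, {"x": 0, "y": 0, "z": 0.02, "ax": 0, "ay": 0, "az": 0, "hand": 0.06}, {"x": 0, "y": 0, "z": 0.01, "ax": 0, "ay": 0, "az": 0, "hand": 0.05}, {"x": 0, "y": 0, "z": 0.006, "ax": 0, "ay": 0, "az": 0, "hand": 0.045}, {"x": 0, "y": 0, "z": 0, "ax": 0, "ay": 0, "az": 0, "hand": 0.04}, {"x": 0, "y": 0, "z": 0, "ax": 0, "ay": 0, "az": 0, "hand": 0.035}, {"x": 0, "y": 0, "z": 0, "ax": 0, "ay": 0, "az": 0, "hand": 0.035}]' --squeeze 40

```text
clock: 2.82
tool_pos: [0.4361, 0.2805, 0.0268]
orientation: [2.455, 1.959, 0.004]
force: [0.0, -0.9, 0.6]
gripper_width: 0.406
```

```bash
python3 look.py w4; python3 -c "
from h import *
im=viewer.read_camera('side')['pixels'][:,:,::-1];cv2.imwrite('pics/s4.png',cv2.resize(im[200:400,180:440],None,fx=3,fy=3))"
```

```text
2.8667 [0.43599794 0.28049693 0.02669699] [2.45536451 1.95922676 0.00394899] [ 0.47007007 -0.48126084 -0.24898357] 0.4117687379563485
[[317.42791654 288.41490539]
 [129.05900581 737.02808319]]
[[ 0.22196628  0.9750519   0.00218414]
 [ 0.97505278 -0.22196938  0.00129393]
 [ 0.00174646  0.00184245 -0.99999678]] [-0.001639   -0.00059636 -0.02410705] [-0.09855682  0.23795138 -0.06253693]
```

View pics/w4.png

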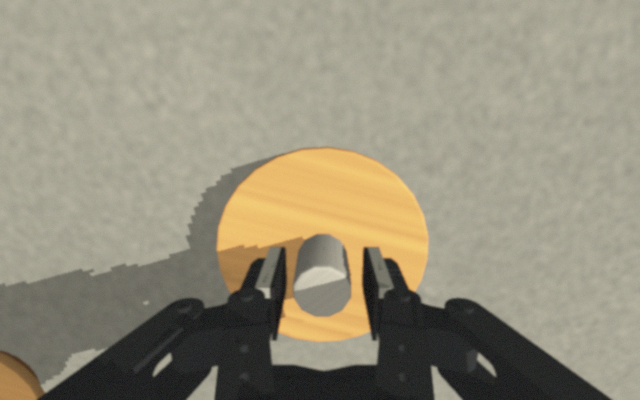

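View pics/s4.png

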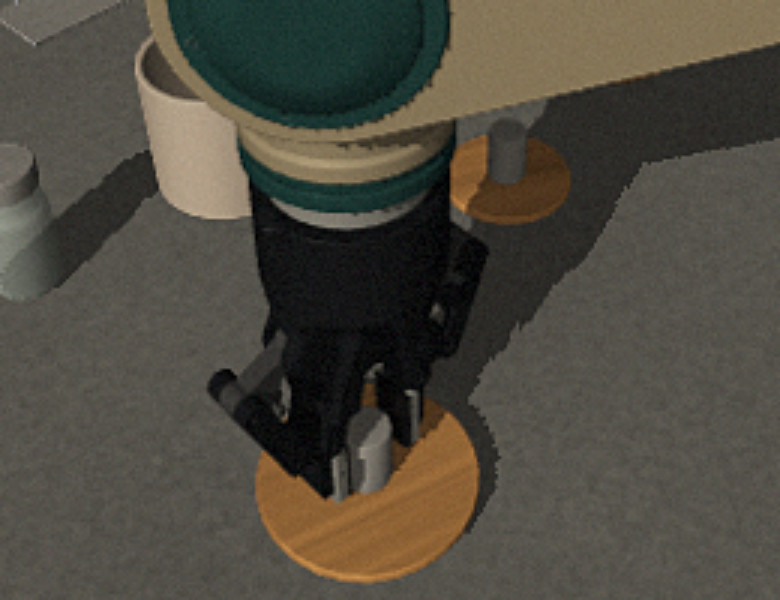

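The knob top at (322,290) sits centred between the pads, with the finger ends above the plate. I'll close gently.

Request:
send_rows --plan '[{"x": 0, "y": 0, "z": 0.002, "ax": 0, "ay": 0, "az": 0, "hand": 0.03}, {"x": 0, "y": 0, "z": 0, "ax": 0, "ay": 0, "az": 0, "hand": 0.024}, {"x": 0, "y": 0, "z": 0, "ax": 0, "ay": 0, "az": 0, "hand": 0.018}, {"x": 0, "y": 0, "z": 0, "ax": 0, "ay": 0, "az": 0, "hand": 0.01}, {"x": 0, "y": 0, "z": 0, "ax": 0, "ay": 0, "az": 0, "hand": 0.01}, {"x": 0, "y": 0, "z": 0, "ax": 0, "ay": 0, "az": 0, "hand": 0.01}]' --squeeze 50

```text
clock: 3.42
tool_pos: [0.4354, 0.2801, 0.0237]
orientation: [2.456, 1.959, 0.001]
force: [-0.1, -1.4, 3.3]
gripper_width: 0.264
```

Request:
send_rows --plan '[{"x": 0, "y": 0, "z": -0.005, "ax": 0, "ay": 0, "az": 0, "hand": 0.01}, {"x": 0, "y": 0, "z": -0.01, "ax": 0, "ay": 0, "az": 0, "hand": 0.01}, {"x": 0, "y": 0, "z": -0.02, "ax": 0, "ay": 0, "az": 0, "hand": 0.01}, {"x": 0, "y": 0, "z": -0.02, "ax": 0, "ay": 0, "az": 0, "hand": 0.01}, {"x": 0, "y": 0, "z": -0.02, "ax": 0, "ay": 0, "az": 0, "hand": 0.01}, {"x": 0, "y": 0, "z": -0.02, "ax": 0, "ay": 0, "az": 0, "hand": 0.01}, {"x": 0, "y": 0, "z": -0.02, "ax": 0, "ay": 0, "az": 0, "hand": 0.01}, {"x": 0, "y": 0, "z": -0.01, "ax": 0, "ay": 0, "az": 0, "hand": 0.01}, {"x": 0, "y": 0, "z": 0, "ax": 0, "ay": 0, "az": 0, "hand": 0.01}, {"x": 0, "y": 0, "z": 0, "ax": 0, "ay": 0, "az": 0, "hand": 0.01}]'

```text
clock: 4.25
tool_pos: [0.4351, 0.28, 0.1482]
orientation: [-2.456, -1.959, -0.001]
force: [-0.2, -0.2, -1.0]
gripper_width: 0.264
```

```bash
python3 look.py w5; python3 -c "
from h import *
im=viewer.read_camera('side')['pixels'][:,:,::-1];cv2.imwrite('pics/s5.png',cv2.resize(im[180:400,180:440],None,fx=2.7,fy=2.7))"
```

```text
4.3 [0.4346855  0.27978472 0.14716706] [-2.4553466  -1.95924481  0.00251617] [ 0.09019214 -0.31901675 -1.29279636] 0.26562410183028623
[[321.30852113 199.90952757]
 [206.30697284 484.37534428]]
[[ 2.21951733e-01  9.75056540e-01 -1.47369294e-03]
 [ 9.75057109e-01 -2.21952953e-01 -7.21663274e-04]
 [-1.03075300e-03 -1.27676037e-03 -9.99998654e-01]] [-0.00059601  0.00060386  0.09636704] [-0.09762501  0.23902944  0.05746259]
```

View pics/w5.png

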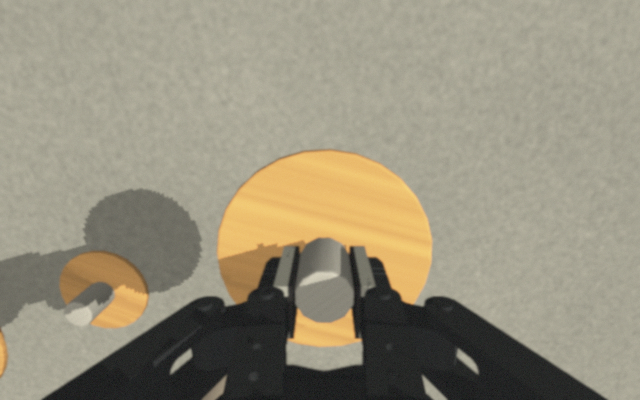

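View pics/s5.png

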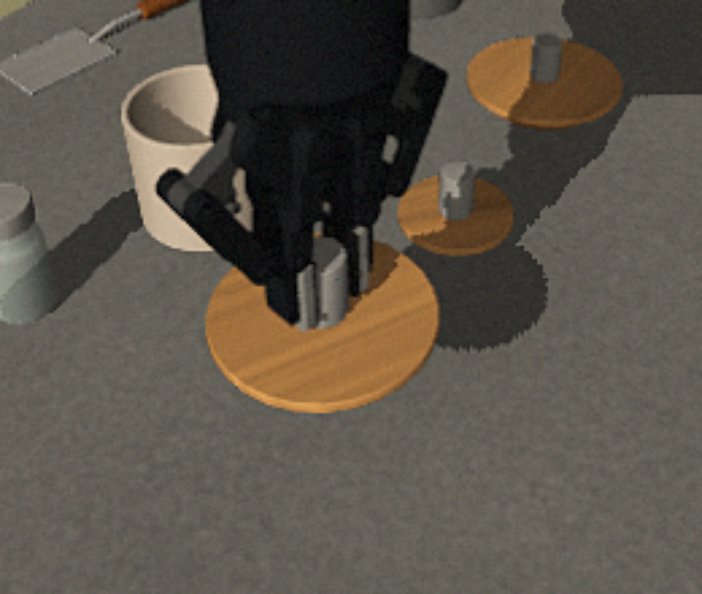

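The lid is held level by the knob with the opening steady at 0.264, and the pads are at x≈290–355. Next I'll carry it over the mouth: tool shift about (-0.098, +0.239).

Request:
send_rows --plan '[{"x": -0.004, "y": 0.01, "z": 0, "ax": 0, "ay": 0, "az": 0, "hand": 0.01}, {"x": -0.009, "y": 0.0219, "z": 0, "ax": 0, "ay": 0, "az": 0, "hand": 0.01}, {"x": -0.009, "y": 0.0219, "z": 0, "ax": 0, "ay": 0, "az": 0, "hand": 0.01}, {"x": -0.009, "y": 0.0219, "z": 0, "ax": 0, "ay": 0, "az": 0, "hand": 0.01}, {"x": -0.009, "y": 0.0219, "z": 0, "ax": 0, "ay": 0, "az": 0, "hand": 0.01}, {"x": -0.009, "y": 0.0219, "z": 0, "ax": 0, "ay": 0, "az": 0, "hand": 0.01}, {"x": -0.009, "y": 0.0219, "z": 0, "ax": 0, "ay": 0, "az": 0, "hand": 0.01}, {"x": -0.009, "y": 0.0219, "z": 0, "ax": 0, "ay": 0, "az": 0, "hand": 0.01}, {"x": -0.009, "y": 0.0219, "z": 0, "ax": 0, "ay": 0, "az": 0, "hand": 0.01}, {"x": -0.009, "y": 0.0219, "z": 0, "ax": 0, "ay": 0, "az": 0, "hand": 0.01}, {"x": -0.009, "y": 0.0219, "z": 0, "ax": 0, "ay": 0, "az": 0, "hand": 0.01}, {"x": -0.004, "y": 0.01, "z": 0, "ax": 0, "ay": 0, "az": 0, "hand": 0.01}, {"x": 0, "y": 0, "z": 0, "ax": 0, "ay": 0, "az": 0, "hand": 0.01}, {"x": 0, "y": 0, "z": 0, "ax": 0, "ay": 0, "az": 0, "hand": 0.01}]'

```text
clock: 5.52
tool_pos: [0.6463, 0.1307, 0.1467]
orientation: [-2.456, -1.957, 0.003]
force: [0.5, -0.6, -1.2]
gripper_width: 0.263
```

```bash
python3 look.py w6
python3 - <<'E'
from h import *
a=[]
for n,b in(("scene",(310,120,130,160)),("side",(170,140,130,160))):
    im=viewer.read_camera(n)["pixels"][:,:,::-1];x,y,w,h=b;a.append(cv2.resize(im[y:y+h,x:x+w],None,fx=3,fy=3,interpolation=cv2.INTER_CUBIC))
cv2.imwrite("pics/o6.png",np.hstack(a))
E
```

```text
5.5667 [0.64594922 0.1313535  0.14712653] [-2.45472711e+00 -1.95860350e+00  2.43775935e-03] [-0.85313024  0.56424045 -1.79918463] 0.2651479353501457
[[ 503.08696803 -222.61966778]
 [ 323.77607129  218.18527779]]
[[ 2.22023396e-01  9.75039315e-01 -1.98655349e-03]
 [ 9.75041239e-01 -2.22023833e-01  4.76259880e-07]
 [-4.40597849e-04 -1.93707732e-03 -9.99998027e-01]] [ 0.09716821 -0.23827824  0.09674547] [0.00017951 0.00012861 0.05762631]
```

View pics/w6.png

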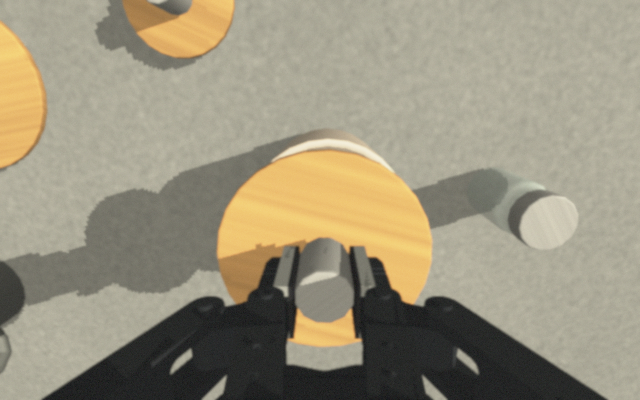

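View pics/o6.png

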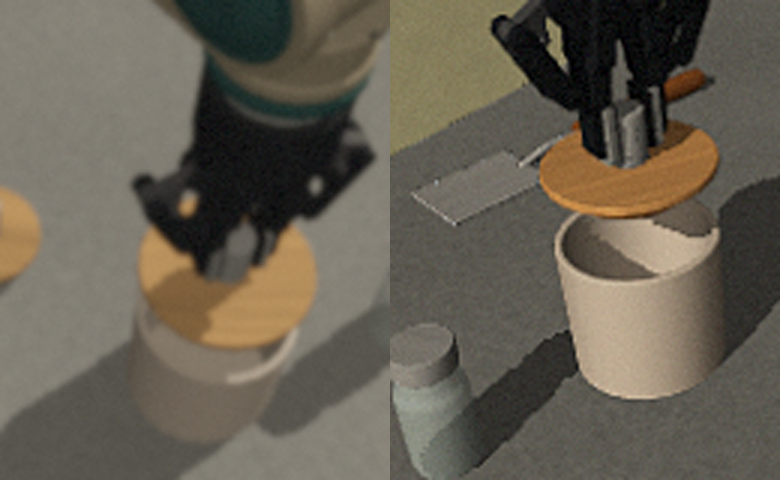

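All three views show the lid above the mouth. In the wrist view, the far rim arc peaks at about (330,139). I'll overlay the predicted rim to check the alignment.

Run:
```python
from h import *
import pickle
c=pickle.load(open("w6.pkl","rb"));im=cv2.resize(c["pixels"][100:300,200:440,::-1],None,fx=3,fy=3,interpolation=cv2.INTER_CUBIC)
M=[.646,.1315,.0895]
def dr(X,r,col):cv2.polylines(im,[np.int32(np.round((ring(c,X,r)-[200,100]+.33)*3))],1,col)
dr(M,.05,(0,255,0));dr([*M[:2],.09],.045,(255,0,0))
dr([.646,.1313,.141-0],.052,(0,0,255))
cv2.imwrite("pics/ov6.png",im)
```

```text
(no output)
```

View pics/ov6.png

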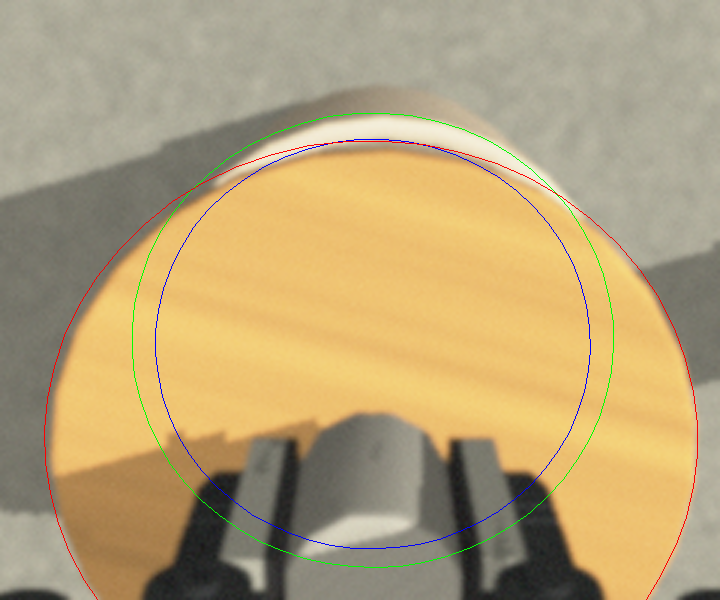

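Relative to the lid, the rim sits about 1.5–2 mm toward tool +x. I'll correct that and lower the lid slowly, stopping just before it seats.

Request:
send_rows --plan '[{"x": 0.001, "y": 0, "z": 0.004, "ax": 0, "ay": 0, "az": 0, "hand": 0.01}, {"x": 0.001, "y": 0, "z": 0.008, "ax": 0, "ay": 0, "az": 0, "hand": 0.01}, {"x": 0, "y": 0, "z": 0.008, "ax": 0, "ay": 0, "az": 0, "hand": 0.01}, {"x": 0, "y": 0, "z": 0.005, "ax": 0, "ay": 0, "az": 0, "hand": 0.01}, {"x": 0, "y": 0, "z": 0.004, "ax": 0, "ay": 0, "az": 0, "hand": 0.01}, {"x": 0, "y": 0, "z": 0.004, "ax": 0, "ay": 0, "az": 0, "hand": 0.01}, {"x": 0, "y": 0, "z": 0.004, "ax": 0, "ay": 0, "az": 0, "hand": 0.01}, {"x": 0, "y": 0, "z": 0.003, "ax": 0, "ay": 0, "az": 0, "hand": 0.01}, {"x": 0, "y": 0, "z": 0, "ax": 0, "ay": 0, "az": 0, "hand": 0.01}, {"x": 0, "y": 0, "z": 0, "ax": 0, "ay": 0, "az": 0, "hand": 0.01}]'

```text
clock: 6.5
tool_pos: [0.6469, 0.1334, 0.1082]
orientation: [-2.456, -1.959, 0.0]
force: [-0.7, 0.0, -1.4]
gripper_width: 0.264
```

```bash
python3 look.py w7
python3 - <<'E'
from h import *
a=[]
for n,b in(("scene",(310,120,130,160)),("side",(170,140,130,160))):
    im=viewer.read_camera(n)["pixels"][:,:,::-1];x,y,w,h=b;a.append(cv2.resize(im[y:y+h,x:x+w],None,fx=3,fy=3,interpolation=cv2.INTER_CUBIC))
cv2.imwrite("pics/o7.png",np.hstack(a))
E
```

```text
6.55 [0.64704655 0.13336353 0.10854084] [2.45556595e+00 1.95930457e+00 6.40734474e-04] [ 0.27248408 -0.55537558 -1.63583699] 0.26622353098627133
[[ 541.48742238 -301.09646672]
 [ 318.303716    243.71308517]]
[[ 2.22008373e-01  9.75044673e-01  4.10729969e-04]
 [ 9.75044733e-01 -2.22008445e-01  1.39281236e-04]
 [ 2.26990949e-04  3.69558493e-04 -9.99999906e-01]] [ 0.09491286 -0.23910872  0.05767403] [-0.00205369 -0.00061375  0.01904015]
```

View pics/o7.png

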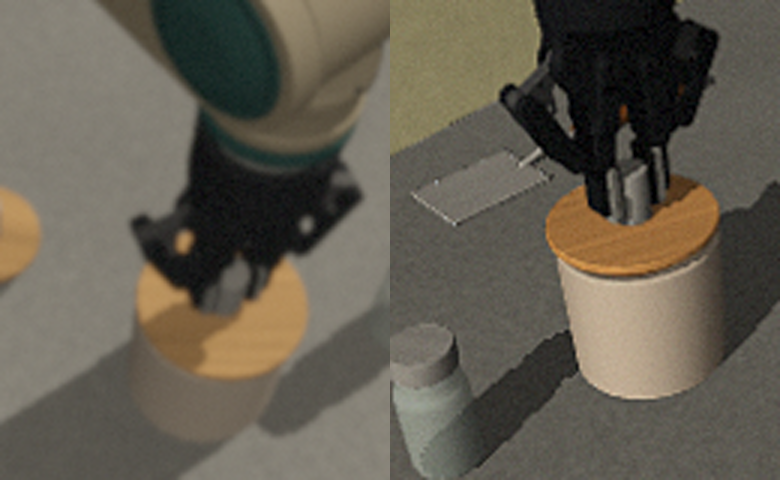

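The plug is in the mouth with no contact force. The plate sits a few mm above the rim, still level. Both fixed views show the plate 1–1.5 px off toward tool +x, so I'll undo the 2 mm correction and lower to contact.

Request:
send_rows --plan '[{"x": -0.002, "y": 0, "z": 0.001, "ax": 0, "ay": 0, "az": 0, "hand": 0.01}, {"x": 0, "y": 0, "z": 0.002, "ax": 0, "ay": 0, "az": 0, "hand": 0.01}, {"x": 0, "y": 0, "z": 0.001, "ax": 0, "ay": 0, "az": 0, "hand": 0.01}, {"x": 0, "y": 0, "z": 0.001, "ax": 0, "ay": 0, "az": 0, "hand": 0.01}, {"x": 0, "y": 0, "z": 0, "ax": 0, "ay": 0, "az": 0, "hand": 0.01}, {"x": 0, "y": 0, "z": 0, "ax": 0, "ay": 0, "az": 0, "hand": 0.01}]'

```text
clock: 7.15
tool_pos: [0.6464, 0.1315, 0.1031]
orientation: [-2.455, -1.959, 0.0]
force: [-0.3, -0.7, -0.2]
gripper_width: 0.264
```

Request:
send_rows --plan '[{"x": 0, "y": 0, "z": 0.001, "ax": 0, "ay": 0, "az": 0, "hand": 0.01}, {"x": 0, "y": 0, "z": 0.0005, "ax": 0, "ay": 0, "az": 0, "hand": 0.01}, {"x": 0, "y": 0, "z": 0, "ax": 0, "ay": 0, "az": 0, "hand": 0.01}, {"x": 0, "y": 0, "z": 0, "ax": 0, "ay": 0, "az": 0, "hand": 0.01}]'

```text
clock: 7.48
tool_pos: [0.6465, 0.1314, 0.1019]
orientation: [2.456, 1.959, 0.0]
force: [-0.7, -0.1, -1.4]
gripper_width: 0.267
```

Request:
send_rows --plan '[{"x": 0, "y": 0, "z": 0.001, "ax": 0, "ay": 0, "az": 0, "hand": 0.01}, {"x": 0, "y": 0, "z": 0, "ax": 0, "ay": 0, "az": 0, "hand": 0.01}, {"x": 0, "y": 0, "z": 0, "ax": 0, "ay": 0, "az": 0, "hand": 0.01}]'

```text
clock: 7.73
tool_pos: [0.6466, 0.1315, 0.1018]
orientation: [2.455, 1.959, 0.001]
force: [-4.2, -0.1, 5.0]
gripper_width: 0.259
```

Run:
```python
from h import *
a=[]
for n,b in(("scene",(330,160,90,110)),("side",(200,180,90,110))):
    im=viewer.read_camera(n)["pixels"][:,:,::-1];x,y,w,h=b;a.append(cv2.resize(im[y:y+h,x:x+w],None,fx=4.4,fy=4.4,interpolation=cv2.INTER_CUBIC))
cv2.imwrite("pics/o8.png",np.hstack(a)); print(manip.state()["tool_pos"],manip.state()["force"])
```

```text
[0.64658322 0.1314636  0.10177836] [-3.75500606  0.1570655   5.68495412]
```

View pics/o8.png

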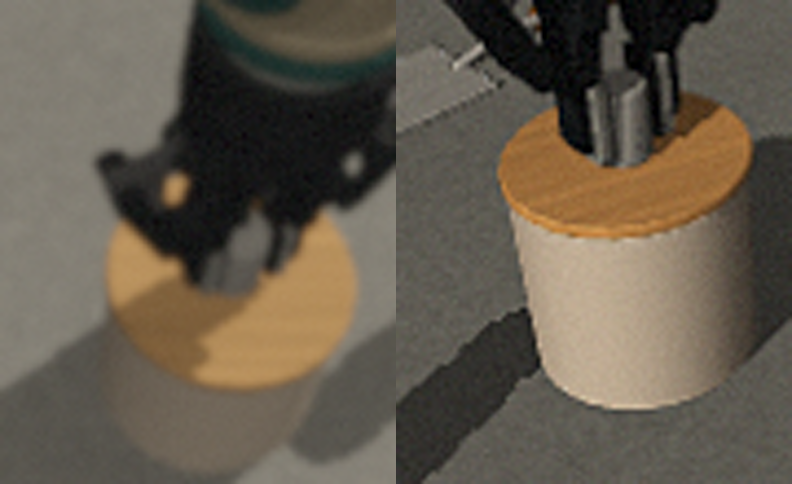

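There is now 5–6 N of contact, with a -x side force. The side view agrees: the plate overhangs more at the left (498 against the body at 515). I'll shift about 2 mm in world -x (tool -y), then check before releasing.

Request:
send_rows --plan '[{"x": -0.0005, "y": -0.001, "z": 0, "ax": 0, "ay": 0, "az": 0, "hand": 0.01}, {"x": 0, "y": -0.001, "z": 0, "ax": 0, "ay": 0, "az": 0, "hand": 0.01}, {"x": 0, "y": 0, "z": 0, "ax": 0, "ay": 0, "az": 0, "hand": 0.01}, {"x": 0, "y": 0, "z": 0, "ax": 0, "ay": 0, "az": 0, "hand": 0.01}]'

```text
clock: 8.17
tool_pos: [0.6452, 0.1314, 0.1018]
orientation: [2.455, 1.959, 0.004]
force: [3.6, -0.3, 5.7]
gripper_width: 0.267
```

The side force reversed with the motion, so it is plate-on-rim friction and the plate is seated. I'll release slowly and withdraw.

Request:
send_rows --plan '[{"x": 0, "y": 0, "z": 0, "ax": 0, "ay": 0, "az": 0, "hand": 0.024}, {"x": 0, "y": 0, "z": 0, "ax": 0, "ay": 0, "az": 0, "hand": 0.03}, {"x": 0, "y": 0, "z": -0.001, "ax": 0, "ay": 0, "az": 0, "hand": 0.036}, {"x": 0, "y": 0, "z": -0.001, "ax": 0, "ay": 0, "az": 0, "hand": 0.044}, {"x": 0, "y": 0, "z": -0.002, "ax": 0, "ay": 0, "az": 0, "hand": 0.05}, {"x": 0, "y": 0, "z": 0, "ax": 0, "ay": 0, "az": 0, "hand": 0.05}, {"x": 0, "y": 0, "z": 0, "ax": 0, "ay": 0, "az": 0, "hand": 0.05}]'

```text
clock: 8.75
tool_pos: [0.6444, 0.1314, 0.1049]
orientation: [-2.456, -1.959, -0.0]
force: [-0.2, -0.5, -0.0]
gripper_width: 0.584
```

```bash
python3 look.py w9
```

```text
8.8 [0.64437937 0.13140881 0.10481761] [-2.45554255e+00 -1.95944540e+00 -9.37467052e-05] [-0.02347545  0.65262512 -0.53937855] 0.5869607499995634
[[ 551.19661492 -303.32471034]
 [ 323.0371893   250.03663101]]
[[ 2.21931028e-01  9.75062367e-01 -1.88361312e-06]
 [ 9.75062362e-01 -2.21931026e-01  9.80474895e-05]
 [ 9.51843850e-05 -2.35964204e-05 -9.99999995e-01]] [ 0.0974377  -0.23691173  0.05403248] [0.00044713 0.00156034 0.01531762]
```

View pics/w9.png

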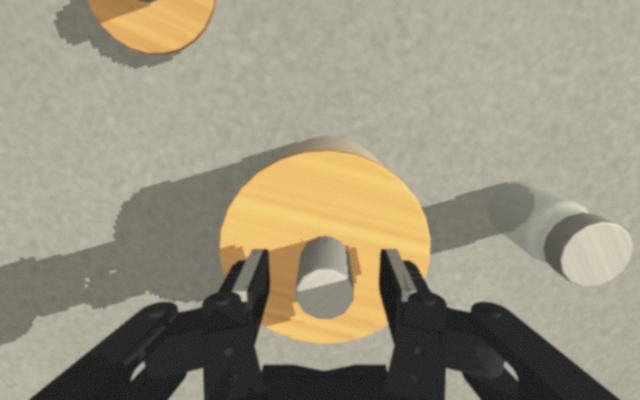

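The knob at (325,290) is free between the opened pads, and the force is about zero. I'll back straight up.

Request:
send_rows --plan '[{"x": 0, "y": 0, "z": -0.01, "ax": 0, "ay": 0, "az": 0, "hand": 0.05}, {"x": 0, "y": 0, "z": -0.02, "ax": 0, "ay": 0, "az": 0, "hand": 0.05}, {"x": 0, "y": 0, "z": -0.03, "ax": 0, "ay": 0, "az": 0, "hand": 0.05}, {"x": 0, "y": 0, "z": -0.03, "ax": 0, "ay": 0, "az": 0, "hand": 0.05}, {"x": 0, "y": -0.03, "z": -0.03, "ax": 0, "ay": 0, "az": 0, "hand": 0.05}, {"x": 0, "y": -0.04, "z": 0, "ax": 0, "ay": 0, "az": 0, "hand": 0.05}, {"x": 0, "y": -0.04, "z": 0, "ax": 0, "ay": 0, "az": 0, "hand": 0.05}, {"x": 0, "y": -0.04, "z": 0, "ax": 0, "ay": 0, "az": 0, "hand": 0.05}, {"x": 0, "y": -0.04, "z": 0, "ax": 0, "ay": 0, "az": 0, "hand": 0.05}, {"x": 0, "y": -0.02, "z": 0, "ax": 0, "ay": 0, "az": 0, "hand": 0.05}, {"x": 0, "y": 0, "z": 0, "ax": 0, "ay": 0, "az": 0, "hand": 0.05}, {"x": 0, "y": 0, "z": 0, "ax": 0, "ay": 0, "az": 0, "hand": 0.05}]'

```text
clock: 9.8
tool_pos: [0.4399, 0.1782, 0.2256]
orientation: [2.454, 1.96, 0.004]
force: [-0.0, -0.6, 0.1]
gripper_width: 0.582
```

Run:
```python
from h import *
import pickle
a=[]
for n,b in(("scene",(330,160,90,110)),("side",(200,180,90,110))):
    c=viewer.read_camera(n);pickle.dump(c,open(n+"f.pkl","wb"));im=c["pixels"][:,:,::-1];cv2.imwrite(f"pics/{n}f.png",im);x,y,w,h=b;a.append(cv2.resize(im[y:y+h,x:x+w],None,fx=4.4,fy=4.4,interpolation=cv2.INTER_CUBIC))
cv2.imwrite("pics/o10.png",np.hstack(a)); print(manip.state()["tool_pos"],manip.state()["force"],manip.state()["clock"])
```

```text
[0.44083579 0.17772604 0.22486971] [-0.0095423  -0.94611562 -0.37275212] 9.9
```

View pics/o10.png

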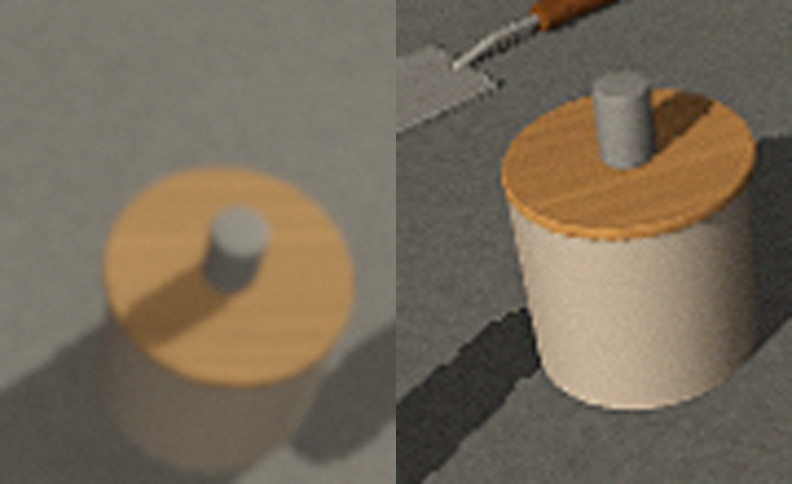

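View pics/scenef.png

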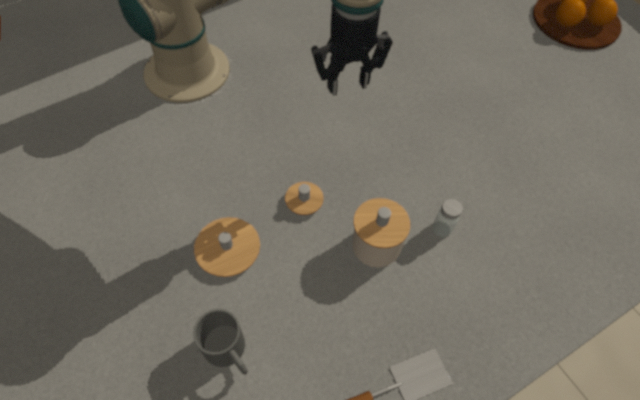

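Run:
```python
from h import *
import pickle
s=pickle.load(open("scenef.pkl","rb"));d=pickle.load(open("sidef.pkl","rb"))
print("knob top",tri(s,[383.9,211.4],d,[251.0,198.7]))
s0=cv2.imread("pics/scene0.png");f=cv2.imread("pics/scenef.png")
for b in((180,210,90,75),(275,175,60,50)):
    x,y,w,h=b;g=lambda i:np.argwhere(cv2.inRange(cv2.cvtColor(i[y:y+h,x:x+w],cv2.COLOR_BGR2HSV),(5,110,60),(25,255,255))>0).mean(0)
    print("lid centroid before/after",g(s0),g(f))
```

```text
knob top [[0.64450463 0.12989085 0.12941104]]
lid centroid before/after [37.29324128 46.43350291] [37.37399267 46.58681319]
lid centroid before/after [24.99327052 28.64333782] [25.06586022 28.67204301]
```

The knob top measures z = 0.129 against an expected 0.130. It is about 2.5 mm from the mouth's measured axis, and the other two lids haven't moved. I'm handing in.

```bash
python3 -c "
from station import manip
print(manip.hand_in())"
```

```text
the job is handed in; nothing more can be done
None
```

I gripped the medium (104 mm) lid by its knob, lowered it into the canister mouth, released it and backed the arm away. The job was handed in at about 10 s, and no verdict was reported.

**Last checks:**
- **Seating:** the knob top measured (0.6445, 0.130, 0.129). That is about 2.5 mm from the mouth's measured axis, and 1 mm from the expected height for a seated plate.
- **Surroundings:** the plate looks flat and the canister upright. The other two lids' image positions changed by under 0.2 px, and the robot is clear of everything.

**What disagreed or went wrong:**
- **Camera mismatch:** the cameras disagreed by 2–5 mm on where the mouth is. I made one 2 mm correction from the wrist view and then undid it from the fixed views.
- **Contact while seating:** seating pressed with about 6 N upward and 4 N sideways. I then shifted the lid about 2 mm toward centre before letting go.
- **Refused call:** the first move call was rejected as invalid input and had no effect; the next one gave every field in each row and went through.

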